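# Check a guide clearance with a feeler blade

### The arm

A 6-joint arm with a two-finger parallel gripper is mounted at the origin on the work surface. World frame = base frame: x ahead of the robot, y to its left, z up, the work surface at z = 0. Lengths are in m, angles in degrees, forces in N, time in s.
With the tool pointing down it reaches from about 0.375 to 0.9 m from the base axis. Payload 3.1 kg.
Tool frame: the origin (TCP) lies at the very end of the fingers, on their centre line; the grasp point (between the pads) lies 19 mm behind it; z points along the fingers, y is the line along which they close (so a half turn about z gives the same grasp; the last joint's range is limited). The gripper opens to 87 mm and grips with 3 to 60 N. Pads are 19 mm wide; open, the fingers measure 117 mm over their backs; the gripper's body (75 mm by 190 mm) begins 51 mm behind the grasp point.
Start: joints at [61.965, 30.224, 82.088, -0, 67.689, -10.227], TCP at [0.191, 0.595, 0.223] pointing down, gripper open.
Joint ranges: [-176.69, 176.69], [-43.24, 126.21], [12.49, 139.97], [-82, 262], [0, 151.66], [-163.58, 163.58]. Speed limits (degrees/s): [159.86, 159.86, 180, 180, 180, 180].

### API

Orientations are given as a 3x3 rotation matrix whose columns are the frame's x, y, z axes.
In Python, from rig import bot gives the robot as it stands.
- The arm moves only by the tool move_arm, never from a script. Its argument "increments" is a list of rows, each an object with "xyz": the shift along the tool's x, y, z in mm, a list of three; "roll": the turn about the tool's z in rad; "grip": the opening in per cent of the stroke, from 0 (shut) to 100 (fully open). A call has 1 to 5 rows; each row shifts and turns the commanded pose from where the row before left it, along the tool's axes as they then stand; what a row does not reach is not made up. A row lasts 1/12 s, in which the tool goes at most 41.7 mm and 7.16 degrees, less where a joint would pass 70% of its speed; a pose out of reach is approached as far as the arm can. A call is refused whole if a number of a shift passes 41.7 or a number of a turn 0.125, either way. A call with a gripper value outside its range is refused whole. The fingers move at their own pace and stop on an object; the grip force is fixed at half the most. Time passes only in rows, so rows that do not move let the fingers close. It gives the time, the measured TCP pose, the force, the opening and the grip force at its end, in the units of the state.
- bot.read_state(): the state, without advancing time (a new reading comes with each control period).
- bot.capture(name): name is "side" or "top" or "wrist"; returns (picture, depth): 480x640x3 uint8, red, green, blue; 480x640 float32, m along the optical axis (not along the pixel's ray), 0 where there is no reading.
- bot.camera_model(name): a dict with "intrinsics" (3x3 intrinsics, pixels), "rvec" (rotation vector, rad) and "tvec" (3), from world to camera coordinates, as OpenCV has them; the wrist camera has in their place "tool_from_camera" (4x4, takes a point from camera to tool coordinates, whose origin is the TCP and whose axes are the flange's). Camera axes: x right, y down, z forward; pixel columns grow to the right and rows downward; lengths in m; the calibration is good to about 2 mm. A picture is of the moment at which its call begins: read the wrist's pose just before it. camera_model takes no time and is no camera call.
- bot.hand_in(): hands the job in; it is judged then, once.
Trained networks look in the newest picture that a camera, given by its name, has taken for a name from the list of things; names that differ only in an ending like _2 or _b are one class to them, and where a whole thing is asked for, a point or a joint stands for the part that bears it (a point fixed in the world has none). Each returns a list of dicts, best first, with "conf" (0 to 1); they miss things now and then, are a little off and sometimes report something else, mostly with a low value. They report only what shows in the picture. A call takes as long as a camera call.
- bot.spot_in(label, camera): "at" ([x, y, z] in m, in the coordinates of the camera as it stood for that picture, good to about 4 mm: the middle of the surface that is visible of it).
- bot.trace(label, camera): "mask" (480x640 bool, what is visible of it).
The state is a dict: "time_s": time; "joint_positions": joint angles; "qvel": joint speeds; "tau": joint torques, N m; "position": TCP position; "tcp_rot": TCP orientation; "force": force on the tool from outside, world axes, zero at the start; "moment": the same for the moment, N m; "opening": opening from 0.0 (shut) to 1.0 (fully open); "grasp_force": force on a finger pad.
Only numpy, scipy, OpenCV 4.12 (cv2) and the standard library are available. Lean on these libraries where they do the work, as an engineer would, in place of code of your own. Each camera call takes 0.05 s, during which the arm holds its last target. There are 200 camera calls.

### The job

Check the clearance of the guide with the narrow gap: take the feeler with the flat rectangular handle out of the gauge rack and slide its blade straight down between that guide's two sprung jaws, pushing through the light drag until more than half of the blade is inside. Then let go and leave it standing upright, gripped by the jaws. Leave the round-knobbed gauge in the rack, and do not use the guide with the wide gap.

Things in the scene. Friction and masses are not known exactly. Their poses are not given: they have to be found in the camera images.
- feeler: Feeler to use, upright in a slot of the grey rack (42 mm high); blade 36 mm deep in it, 1 mm play a side. Origin: centre of the blade's lower end, z up. Steel blade 8 (x) x 24 (y) mm, lowest 8 mm 5 x 20; collar 40 x 36, z 58-63 mm; black flat rectangular handle 18 (x) x 32 (y), z 63-108 mm: grip it across the 18. About 0.12 kg. Half turn: same. Slots lie 90 mm apart along its y.
- thin_gauge: The other gauge, to be left in the other slot of the rack: 101 mm tall, 6 mm blade, with a round black knob 32 mm across on a thin neck. Origin: centre of the blade's lower end, z up.
- guide: Narrow-gap guide on the 12 mm perforated plate. Origin: under its base (110 x 90 x 10 mm), z up. Two steel jaws 64 mm long (y), tops at z 72, face each other across a 6 mm gap at x = 0 along y; bevels widen its mouth to 26 mm over the top 12 mm. Each jaw gives outwards (x) up to 12 mm at 4 N + 0.4 N/mm, so the blade drags (about 3-12 N) and is held. Collar meets jaws with blade end at z 14 mm.
- wide_guide: The other guide on the plate, not to be used: jaws equally high (72 mm) but fixed, only 36 mm long (y), with a 22 mm gap; base 110 x 62 mm. Origin: centre of the underside of its base. Either guide may be on either side of the plate.

How it is judged:
By the outcome, as a careful person would: the job done as asked, in the order asked, and still so for the second after the job is handed in, with the robot touching nothing.
It also fails if it takes over 42 s, if anything falls off the work surface, if the arm or the gripper's body presses on something with over 40 N, if the wrist force passes 120 N, or if a joint passes its speed limit or range.

## Working session

There is one attempt and no reset: what is moved stays moved. The work goes in short steps, Python scripts to look and compute and a tool call to move; the robot and the scene stay as the last step left them, time stands still between calls to the robot, and variables do not carry over. Pictures are saved under pics/ and viewed, at most 10 in all, crops included, and the job is handed in when it is done.

Besides the shell and the picture viewer there is one more tool, called after "Request:" as a command line: name --argument value ..., lists and objects as JSON in quotes. move_arm: Moves the arm, as the interface text tells. Its arguments: {"type":"object","properties":{"increments":{"type":"array"}},"required":["increments"]}

```bash
mkdir -p pics
cat > h.py <<'E'
import numpy as np, cv2
from rig import bot
def T(name):
    m=bot.camera_model(name); K=np.array(m["intrinsics"])
    if name=="wrist":
        s=bot.read_state(); W=np.eye(4); W[:3,:3]=s["tcp_rot"]; W[:3,3]=s["position"]
        return K, W@np.array(m["tool_from_camera"])
    X=np.eye(4); X[:3,:3]=cv2.Rodrigues(np.array(m["rvec"],float))[0]; X[:3,3]=np.ravel(m["tvec"])
    return K, np.linalg.inv(X)
def cap(name):
    K,X=T(name); im,d=bot.capture(name); return K,X,im,d
def cloud(K,X,d):
    v,u=np.mgrid[:480,:640]; p=np.stack([(u-K[0,2])/K[0,0]*d,(v-K[1,2])/K[1,1]*d,d,np.ones_like(d)],-1)
    w=(p@X.T)[...,:3]; w[d<=0]=np.nan; return w
def save(n,im): cv2.imwrite(f"pics/{n}.png",im[...,::-1])
E
python3 - <<'E'
from h import *
s=bot.read_state(); print(np.round(s["tcp_rot"],3),s["position"],s["time_s"])
ims=[]
for c in ["top","side"]:
    K,X,im,d=cap(c); ims.append(im); W=cloud(K,X,d); np.save(c+"W.npy",W)
    print(c,X.round(2).tolist(), K[0,0])
    for l in ["feeler","thin_gauge","guide","wide_guide"]:
        for r in bot.spot_in(l,c)[:2]: print(l,round(r["conf"],2),(X@np.r_[r["at"],1])[:3].round(3))
im=np.hstack([cv2.resize(i,(400,300)) for i in ims]); 
save("top",ims[0]);save("side",ims[1])
E
```

```text
[[-0.952  0.306 -0.001]
 [ 0.306  0.952 -0.002]
 [ 0.    -0.002 -1.   ]] [0.19073882 0.59440422 0.22156453] 0.0
top [[0.03, -1.0, 0.09, 0.45], [-1.0, -0.03, 0.01, 0.05], [-0.01, -0.09, -1.0, 1.04], [0.0, 0.0, 0.0, 1.0]] 517.0381421845364
feeler 0.66 [0.503 0.27  0.069]
thin_gauge 0.54 [0.53  0.355 0.108]
guide 0.84 [ 0.585 -0.017  0.045]
wide_guide 0.67 [ 0.557 -0.184  0.039]
side [[-0.99, -0.07, 0.1, 0.44], [-0.12, 0.57, -0.81, 0.8], [-0.0, -0.82, -0.57, 0.57], [0.0, 0.0, 0.0, 1.0]] 531.974637893174
feeler 0.64 [0.497 0.29  0.082]
feeler 0.62 [0.585 0.006 0.044]
thin_gauge 0.59 [0.528 0.372 0.096]
guide 0.8 [0.585 0.006 0.045]
wide_guide 0.96 [ 0.549 -0.18   0.042]
```

View pics/top.png

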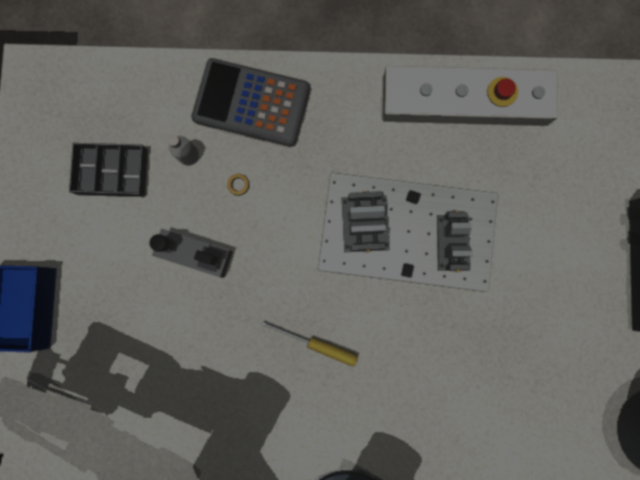

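View pics/side.png

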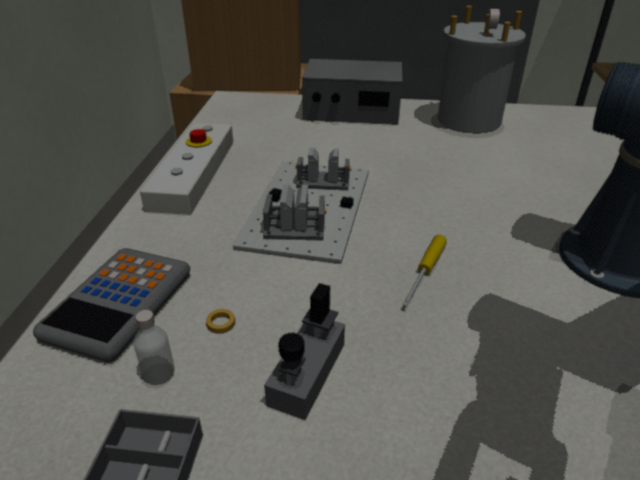

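The top view shows the rack with the round knob at about (160,242) and the flat handle at (208,255). The narrow guide is at (367,220) and the wide one at (456,240). The side view agrees: knob at (291,347), flat handle at (319,300), narrow guide nearer the camera at (295,210). The second "feeler" hit lies on the guide, so it's false. I'm moving above the feeler and turning the closing axis across the handle.

Request:
move_arm --increments '[{"xyz": [-33, -17, -3], "roll": 0, "grip": 100}, {"xyz": [-33, -17, -3], "roll": 0, "grip": 100}, {"xyz": [-33, -17, -3], "roll": 0, "grip": 100}, {"xyz": [-33, -17, -3], "roll": 0, "grip": 100}, {"xyz": [-33, -17, -3], "roll": 0, "grip": 100}]'

```text
time_s: 0.92
position: [0.3231, 0.4625, 0.2378]
tcp_rot: [[-0.952, 0.305, 0.0], [0.305, 0.952, 0.0], [-0.0, 0.0, -1.0]]
force: [0.3, 0.1, 0.7]
opening: 1.001
grasp_force: 0.0
```

Request:
move_arm --increments '[{"xyz": [-33, -17, -3], "roll": 0, "grip": 100}, {"xyz": [-33, -17, -3], "roll": 0, "grip": 100}, {"xyz": [-33, -17, -3], "roll": 0, "grip": 100}, {"xyz": [-33, -17, -3], "roll": 0, "grip": 100}, {"xyz": [-33, -17, -3], "roll": 0, "grip": 100}]'

```text
time_s: 1.33
position: [0.4544, 0.3308, 0.253]
tcp_rot: [[-0.952, 0.306, 0.0], [0.306, 0.952, 0.0], [-0.0, 0.0, -1.0]]
force: [0.4, -0.2, -0.3]
opening: 1.002
grasp_force: 0.0
```

Request:
move_arm --increments '[{"xyz": [-33, -17, -3], "roll": 0.12, "grip": 100}, {"xyz": [-20, -17, -3], "roll": 0.12, "grip": 100}, {"xyz": [0, 0, 0], "roll": 0.12, "grip": 100}, {"xyz": [0, 0, 0], "roll": 0.12, "grip": 100}, {"xyz": [0, 0, 0], "roll": 0.12, "grip": 100}]'

```text
time_s: 1.75
position: [0.4912, 0.2813, 0.2587]
tcp_rot: [[-0.607, 0.795, 0.0], [0.795, 0.607, 0.0], [0.0, 0.0, -1.0]]
force: [0.3, 0.0, 0.0]
opening: 1.005
grasp_force: 0.0
```

Request:
move_arm --increments '[{"xyz": [0, 0, 0], "roll": 0.12, "grip": 100}, {"xyz": [0, 0, 0], "roll": 0.12, "grip": 100}, {"xyz": [0, 0, 0], "roll": 0.12, "grip": 100}, {"xyz": [0, 0, 0], "roll": 0.12, "grip": 100}, {"xyz": [0, 0, 0], "roll": 0.12, "grip": 100}]'

```text
time_s: 2.17
position: [0.4906, 0.2822, 0.2587]
tcp_rot: [[-0.054, 0.999, 0.0], [0.999, 0.054, 0.0], [0.0, 0.0, -1.0]]
force: [0.3, 0.7, 0.1]
opening: 1.004
grasp_force: 0.0
```

Request:
move_arm --increments '[{"xyz": [0, 0, 0], "roll": 0.12, "grip": 100}, {"xyz": [0, 0, 0], "roll": 0.12, "grip": 100}, {"xyz": [0, 0, 0], "roll": 0.12, "grip": 100}, {"xyz": [0, 0, 0], "roll": 0, "grip": 100}, {"xyz": [0, 0, 0], "roll": 0, "grip": 100}]'

```text
time_s: 2.58
position: [0.4906, 0.2822, 0.2586]
tcp_rot: [[0.293, 0.956, 0.0], [0.956, -0.293, 0.0], [0.0, 0.0, -1.0]]
force: [0.8, -0.0, -0.6]
opening: 1.001
grasp_force: 0.0
```

Run:
```python
from h import *
s=bot.read_state(); print(np.round(s["tcp_rot"],3),s["position"],s["time_s"])
c="wrist"
K,X,im,d=cap(c); W=cloud(K,X,d); np.save("w1.npy",W)
print(X.round(3))
for l in ["feeler","thin_gauge"]:
    for r in bot.spot_in(l,c)[:2]: print(l,round(r["conf"],2),(X@np.r_[r["at"],1])[:3].round(3))
    for r in bot.trace(l,c)[:1]:
        P=W[r["mask"]]; P=P[~np.isnan(P[:,0])]; print(r["conf"],len(P),np.percentile(P[:,2],[5,25,50,75,95]).round(3))
        for lo,hi in [(.1,.125),(.058,.078),(.03,.05)]:
            Q=P[(P[:,2]>lo)&(P[:,2]<hi),:2]
            if len(Q)>30: print(l,lo,len(Q),cv2.minAreaRect((Q*1000).astype(np.float32)),np.median(Q,0))
save("w1",im)
```

```text
[[ 0.293  0.956  0.   ]
 [ 0.956 -0.293  0.   ]
 [ 0.     0.    -1.   ]] [0.49057707 0.28219421 0.25863473] 2.5833
[[ 0.956 -0.279 -0.088  0.516]
 [-0.293 -0.911 -0.292  0.362]
 [ 0.001  0.305 -0.952  0.421]
 [ 0.     0.     0.     1.   ]]
feeler 0.71 [0.506 0.285 0.091]
0.77 1890 [0.068 0.069 0.085 0.114 0.115]
feeler 0.1 870 ((505.2887268066406, 276.4569396972656), (31.8734130859375, 17.775146484375), 73.47412109375) [0.50552126 0.2779621 ]
feeler 0.058 875 ((504.93212890625, 276.34954833984375), (36.10346221923828, 39.4044189453125), 74.22469329833984) [0.49973535 0.28028334]
feeler 0.03 32 ((501.2352600097656, 280.7652587890625), (54.313541412353516, 21.686004638671875), 18.828784942626953) [0.48689362 0.27939296]
thin_gauge 0.58 [0.531 0.362 0.105]
0.74 1339 [0.105 0.106 0.107 0.107 0.108]
thin_gauge 0.1 1310 ((529.9089965820312, 362.693359375), (29.61314582824707, 30.58799934387207), 72.67892456054688) [0.52965569 0.36291429]
```

View pics/w1.png

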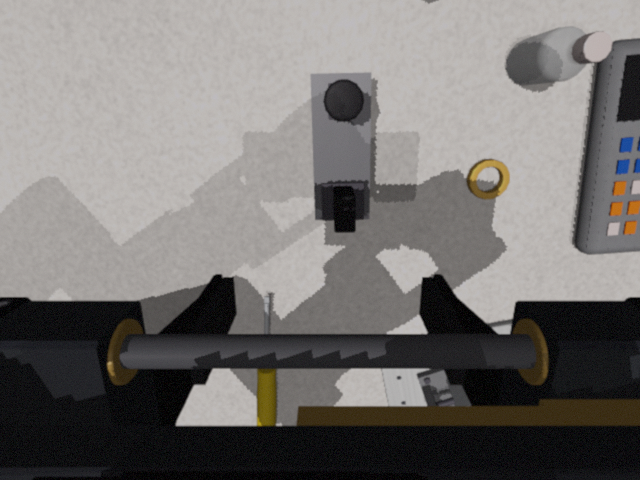

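The wrist view shows the flat handle at (345,208), rack end nearest the gripper, and the round knob at (345,100). The measured heights (0.114 handle, 0.069 collar) and sizes match, and both gauges lie on the 74° line. Now down to grasp.

Request:
move_arm --increments '[{"xyz": [-1.2, 15.8, 10], "roll": -0.014, "grip": 100}, {"xyz": [0, 0, 35], "roll": 0, "grip": 100}, {"xyz": [0, 0, 35], "roll": 0, "grip": 100}, {"xyz": [0, 0, 35], "roll": 0, "grip": 100}, {"xyz": [0, 0, 30], "roll": 0, "grip": 100}]'

```text
time_s: 3.25
position: [0.5049, 0.2761, 0.1118]
tcp_rot: [[0.281, 0.96, -0.001], [0.96, -0.281, -0.0], [-0.0, -0.001, -1.0]]
force: [-0.2, 0.0, -0.6]
opening: 1.0
grasp_force: 0.0
```

Request:
move_arm --increments '[{"xyz": [0, 0, 20], "roll": 0, "grip": 100}, {"xyz": [0, 0, 16], "roll": 0, "grip": 100}, {"xyz": [0, 0, 0], "roll": 0, "grip": 60}, {"xyz": [0, 0, 0], "roll": 0, "grip": 30}, {"xyz": [0, 0, 0], "roll": 0, "grip": 10}]'

```text
time_s: 3.67
position: [0.5062, 0.2767, 0.0785]
tcp_rot: [[0.282, 0.959, 0.002], [0.959, -0.282, 0.001], [0.001, 0.002, -1.0]]
force: [0.6, 0.2, 1.6]
opening: 0.855
grasp_force: 0.0
```

Request:
move_arm --increments '[{"xyz": [0, 0, 0], "roll": 0, "grip": 0}, {"xyz": [0, 0, 0], "roll": 0, "grip": 0}, {"xyz": [0, 0, 0], "roll": 0, "grip": 0}, {"xyz": [0, 0, 0], "roll": 0, "grip": 0}, {"xyz": [0, 0, 0], "roll": 0, "grip": 0}]'

```text
time_s: 4.08
position: [0.5056, 0.2764, 0.0781]
tcp_rot: [[0.282, 0.959, 0.001], [0.959, -0.282, 0.0], [0.0, 0.001, -1.0]]
force: [-0.9, -0.1, -0.6]
opening: 0.477
grasp_force: 0.0
```

Request:
move_arm --increments '[{"xyz": [0, 0, 0], "roll": 0, "grip": 0}, {"xyz": [0, 0, 0], "roll": 0, "grip": 0}, {"xyz": [0, 0, 0], "roll": 0, "grip": 0}, {"xyz": [0, 0, 0], "roll": 0, "grip": 0}, {"xyz": [0, 0, 0], "roll": 0, "grip": 0}]'

```text
time_s: 4.5
position: [0.5052, 0.2764, 0.0775]
tcp_rot: [[0.282, 0.959, -0.0], [0.959, -0.282, -0.0], [-0.0, -0.0, -1.0]]
force: [-0.2, 0.5, 1.2]
opening: 0.198
grasp_force: 29.8
```

Request:
move_arm --increments '[{"xyz": [0, 0, 0], "roll": 0, "grip": 0}, {"xyz": [0, 0, 0], "roll": 0, "grip": 0}, {"xyz": [0, 0, 0], "roll": 0, "grip": 0}]'

```text
time_s: 4.75
position: [0.5052, 0.2764, 0.0775]
tcp_rot: [[0.282, 0.959, -0.0], [0.959, -0.282, -0.0], [-0.0, -0.0, -1.0]]
force: [-1.0, 0.4, 0.6]
opening: 0.205
grasp_force: 29.8
```

Gripped at 17.8 mm opening, which matches the 18 mm handle. Lifting out.

Request:
move_arm --increments '[{"xyz": [0, 0, -8], "roll": 0, "grip": 0}, {"xyz": [0, 0, -10], "roll": 0, "grip": 0}, {"xyz": [0, 0, -10], "roll": 0, "grip": 0}, {"xyz": [0, 0, -15], "roll": 0, "grip": 0}, {"xyz": [0, 0, -20], "roll": 0, "grip": 0}]'

```text
time_s: 5.17
position: [0.5046, 0.2761, 0.1411]
tcp_rot: [[0.282, 0.959, -0.002], [0.959, -0.282, -0.001], [-0.001, -0.001, -1.0]]
force: [-0.2, -0.2, -2.5]
opening: 0.2
grasp_force: 29.8
```

Request:
move_arm --increments '[{"xyz": [0, 0, -25], "roll": 0, "grip": 0}, {"xyz": [0, 0, -25], "roll": 0, "grip": 0}, {"xyz": [0, 0, -25], "roll": 0, "grip": 0}, {"xyz": [0, 0, -15], "roll": 0, "grip": 0}, {"xyz": [0, 0, 0], "roll": 0, "grip": 0}]'

```text
time_s: 5.58
position: [0.5079, 0.2773, 0.2357]
tcp_rot: [[0.282, 0.959, 0.01], [0.959, -0.282, 0.003], [0.006, 0.008, -1.0]]
force: [1.3, 0.2, -1.6]
opening: 0.207
grasp_force: 29.8
```

Run:
```python
from h import *
s=bot.read_state(); print(s["position"],s["opening"],s["force"])
for c in ["top","side"]:
    K,X,im,d=cap(c); W=cloud(K,X,d)
    for l in ["guide"]:
        for r in bot.trace(l,c)[:1]:
            P=W[r["mask"]]; P=P[~np.isnan(P[:,0])]; print(c,r["conf"],len(P),np.percentile(P[:,2],[5,25,50,75,98]).round(3))
            Q=P[(P[:,2]>.074)&(P[:,2]<.095),:2]
            print("jaws",len(Q),cv2.minAreaRect((Q*1000).astype(np.float32)))
            Q=P[(P[:,2]>.012)&(P[:,2]<.095),:2]
            print("all",len(Q),cv2.minAreaRect((Q*1000).astype(np.float32)))
    if c=="side": save("s2",im)
```

```text
[0.50789303 0.27728959 0.23572789] 0.20696043979007467 [ 1.29150108  0.163193   -1.55967516]
top 0.8 2595 [0.02  0.023 0.048 0.076 0.086]
jaws 710 ((587.419921875, -19.513320922851562), (46.49467086791992, 63.96696090698242), 4.018610954284668)
all 2594 ((587.3198852539062, -19.726905822753906), (116.68556213378906, 89.8983154296875), 4.381084442138672)
side 0.71 1778 [0.017 0.024 0.043 0.065 0.087]
jaws 325 ((590.6235961914062, -18.257213592529297), (37.52954864501953, 65.43172454833984), 6.5682148933410645)
all 1770 ((607.7201538085938, -49.87812042236328), (88.00943756103516, 165.53341674804688), 10.8902006149292)
```

View pics/s2.png

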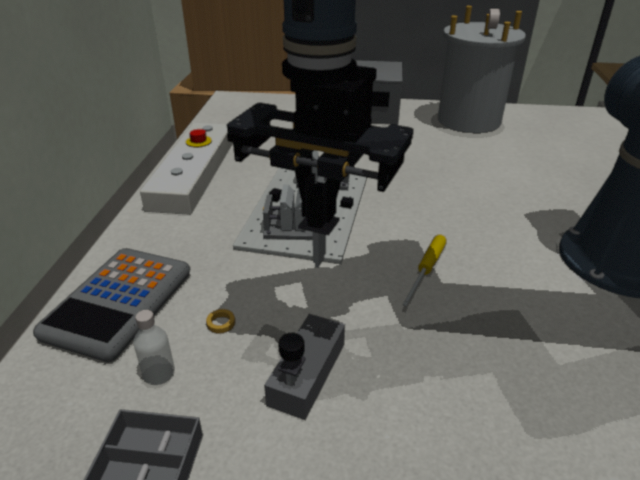

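The feeler is out, hanging from the gripper, with the knob gauge still in the rack at (291,347). From above, the narrow guide measures (0.587,-0.020), x axis at +4°, and the jaw and base sizes match. Next I move past it and turn, so the wrist camera can see it without the held feeler in the way.

Request:
move_arm --increments '[{"xyz": [-20, 11, 0], "roll": 0, "grip": 0}, {"xyz": [-30, 17, 0], "roll": 0, "grip": 0}, {"xyz": [-30, 17, 0], "roll": 0, "grip": 0}, {"xyz": [-30, 17, 0], "roll": 0, "grip": 0}, {"xyz": [-30, 17, 0], "roll": 0, "grip": 0}]'

```text
time_s: 6.2
position: [0.5406, 0.1184, 0.2288]
tcp_rot: [[0.282, 0.96, -0.004], [0.96, -0.282, -0.0], [-0.001, -0.004, -1.0]]
force: [0.4, 0.4, -0.7]
opening: 0.206
grasp_force: 29.8
```

Request:
move_arm --increments '[{"xyz": [-30, 17, 0], "roll": 0, "grip": 0}, {"xyz": [-30, 17, 0], "roll": 0, "grip": 0}, {"xyz": [-30, 17, 0], "roll": 0, "grip": 0}, {"xyz": [-30, 17, 0], "roll": 0, "grip": 0}, {"xyz": [-30, 17, 0], "roll": 0, "grip": 0}]'

```text
time_s: 6.62
position: [0.5799, -0.0496, 0.2287]
tcp_rot: [[0.282, 0.959, -0.004], [0.959, -0.282, 0.001], [0.0, -0.004, -1.0]]
force: [1.1, 0.0, -1.3]
opening: 0.204
grasp_force: 29.8
```

Request:
move_arm --increments '[{"xyz": [-30, 17, 0], "roll": 0, "grip": 0}, {"xyz": [-15, 9, 0], "roll": -0.12, "grip": 0}, {"xyz": [0, 0, 0], "roll": -0.12, "grip": 0}, {"xyz": [0, 0, 0], "roll": -0.12, "grip": 0}, {"xyz": [0, 0, 0], "roll": 0, "grip": 0}]'

```text
time_s: 7.03
position: [0.592, -0.0991, 0.2284]
tcp_rot: [[-0.075, 0.997, -0.004], [0.997, 0.075, 0.001], [0.002, -0.004, -1.0]]
force: [0.5, -0.1, -1.2]
opening: 0.204
grasp_force: 29.8
```

Run:
```python
from h import *
s=bot.read_state(); R=np.array(s["tcp_rot"]); p=np.array(s["position"]); print(R.round(3),p,s["qvel"])
c="wrist"
K,X,im,d=cap(c); W=cloud(K,X,d)
for r in bot.trace("guide",c)[:1]:
    P=W[r["mask"]]; P=P[~np.isnan(P[:,0])]; print(c,r["conf"],len(P))
    for lo,hi in [(.081,.09),(.074,.09),(.012,.09)]:
        Q=P[(P[:,2]>lo)&(P[:,2]<hi),:2]
        print(lo,len(Q),cv2.minAreaRect((Q*1000).astype(np.float32)))
for r in bot.trace("feeler",c)[:1]:
    P=W[r["mask"]]; P=P[~np.isnan(P[:,0])]; print("feeler",r["conf"],len(P),np.median(((P-p)@R),0))
save("w2",im)
```

```text
[[-0.075  0.997 -0.004]
 [ 0.997  0.075  0.001]
 [ 0.002 -0.004 -1.   ]] [ 0.59199222 -0.0990541   0.22840194] [ 0.82846273 -0.54576601  0.19943048 -0.04094422 -0.19403948  9.43496517]
wrist 0.56 13323
0.081 2898 ((587.5347290039062, -20.154502868652344), (46.05000305175781, 63.82628631591797), 4.509913921356201)
0.074 4192 ((587.5454711914062, -20.07748794555664), (46.054378509521484, 64.06763458251953), 4.457186222076416)
0.012 13314 ((587.846435546875, -19.377700805664062), (127.38636016845703, 91.95586395263672), 2.8972432613372803)
feeler 0.8 5148 [ 0.014066    0.00080154 -0.01789814]
```

View pics/w2.png

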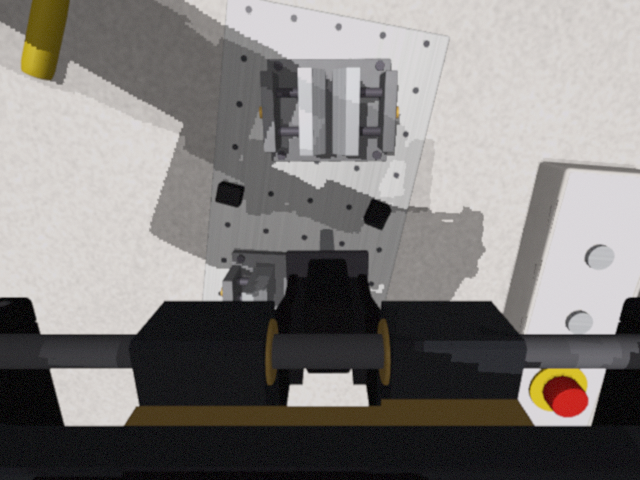

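The wrist view shows the narrow guide's two light jaws at (310,110) and (347,110), and the held feeler at (327,270). The guide measures (0.5875,-0.020) at 4.5°, agreeing with the top view. Moving over it and down to the mouth.

Request:
move_arm --increments '[{"xyz": [20, 0.5, 0], "roll": -0.003, "grip": 0}, {"xyz": [30, 0.5, 0], "roll": 0, "grip": 0}, {"xyz": [20, 0.4, 0], "roll": 0, "grip": 0}, {"xyz": [9.2, 0, 0], "roll": 0, "grip": 0}, {"xyz": [0, 0, 0], "roll": 0, "grip": 0}]'

```text
time_s: 7.6
position: [0.5878, -0.0172, 0.2304]
tcp_rot: [[-0.079, 0.997, -0.001], [0.997, 0.079, 0.001], [0.001, -0.001, -1.0]]
force: [-0.2, 0.0, -1.3]
opening: 0.206
grasp_force: 29.8
```

Request:
move_arm --increments '[{"xyz": [0, 0, 20], "roll": 0, "grip": 0}, {"xyz": [0, 0, 20], "roll": 0, "grip": 0}, {"xyz": [0, 0, 15], "roll": 0, "grip": 0}, {"xyz": [0, 0, 10], "roll": 0, "grip": 0}, {"xyz": [0, 0, 0], "roll": 0, "grip": 0}]'

```text
time_s: 8.02
position: [0.5871, -0.0202, 0.1632]
tcp_rot: [[-0.076, 0.997, -0.005], [0.997, 0.076, 0.0], [0.001, -0.004, -1.0]]
force: [-0.3, -0.1, -1.5]
opening: 0.202
grasp_force: 29.8
```

Run:
```python
from h import *
s=bot.read_state(); R=np.array(s["tcp_rot"]); p=np.array(s["position"]); print(p,s["force"])
K,X,im,d=cap("side"); save("s3",cv2.resize(im[110:310,170:430],(780,600),interpolation=cv2.INTER_CUBIC))
```

```text
[ 0.58710018 -0.02022318  0.1632266 ] [-0.33767008 -0.09731292 -1.5065992 ]
```

View pics/s3.png

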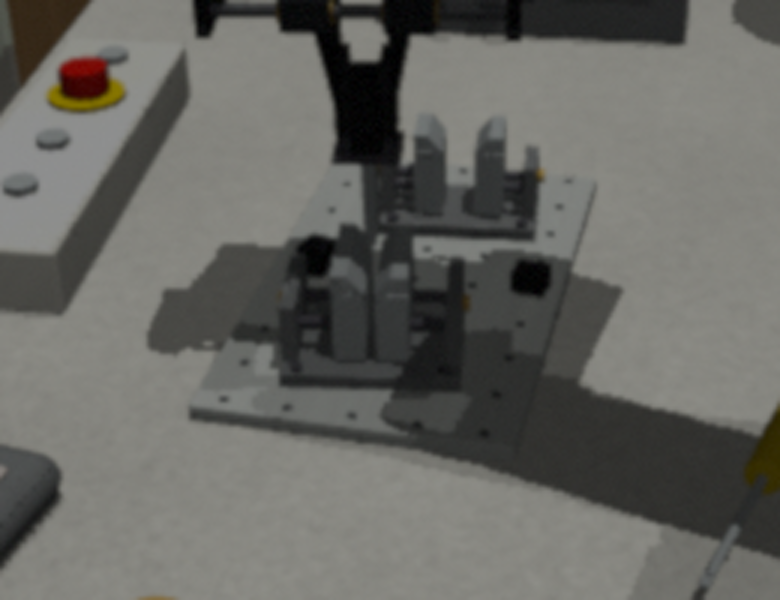

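The crop shows the blade (370,200) standing over the middle of the mouth between the jaws at (350,250) and (395,250). Pushing in slowly.

Request:
move_arm --increments '[{"xyz": [0, 0, 5], "roll": 0, "grip": 0}, {"xyz": [0, 0, 5], "roll": 0, "grip": 0}, {"xyz": [0, 0, 5], "roll": 0, "grip": 0}, {"xyz": [0, 0, 5], "roll": 0, "grip": 0}, {"xyz": [0, 0, 5], "roll": 0, "grip": 0}]'

```text
time_s: 8.48
position: [0.588, -0.0197, 0.1409]
tcp_rot: [[-0.077, 0.997, -0.001], [0.997, 0.077, -0.0], [-0.0, -0.001, -1.0]]
force: [-1.9, -0.7, 0.9]
opening: 0.201
grasp_force: 29.9
```

Request:
move_arm --increments '[{"xyz": [0, 0, 5], "roll": 0, "grip": 0}, {"xyz": [0, 0, 5], "roll": 0, "grip": 0}, {"xyz": [0, 0, 5], "roll": 0, "grip": 0}, {"xyz": [0, 0, 5], "roll": 0, "grip": 0}, {"xyz": [0, 0, 5], "roll": 0, "grip": 0}]'

```text
time_s: 8.9
position: [0.588, -0.0195, 0.1153]
tcp_rot: [[-0.077, 0.997, -0.001], [0.997, 0.077, 0.0], [0.0, -0.001, -1.0]]
force: [-2.3, -0.5, 3.6]
opening: 0.204
grasp_force: 29.9
```

Request:
move_arm --increments '[{"xyz": [0, 0, 5], "roll": 0, "grip": 0}, {"xyz": [0, 0, 4], "roll": 0, "grip": 0}, {"xyz": [0, 0, 0], "roll": 0, "grip": 0}, {"xyz": [0, 0, 0], "roll": 0, "grip": 0}]'

```text
time_s: 9.23
position: [0.5879, -0.0194, 0.1052]
tcp_rot: [[-0.077, 0.997, -0.002], [0.997, 0.077, 0.0], [0.001, -0.002, -1.0]]
force: [-1.5, 0.1, -5.8]
opening: 0.203
grasp_force: 29.9
```

Run:
```python
from h import *
s=bot.read_state(); p=np.array(s["position"]); print(p,s["force"],s["moment"])
K,X,im,d=cap("side"); save("s4",cv2.resize(im[110:310,170:430],(780,600),interpolation=cv2.INTER_CUBIC))
```

```text
[ 0.58788464 -0.01941045  0.10520345] [-1.50106323  0.11033319 -5.76484222] [-0.14554806  0.19433625 -0.0257893 ]
```

View pics/s4.png

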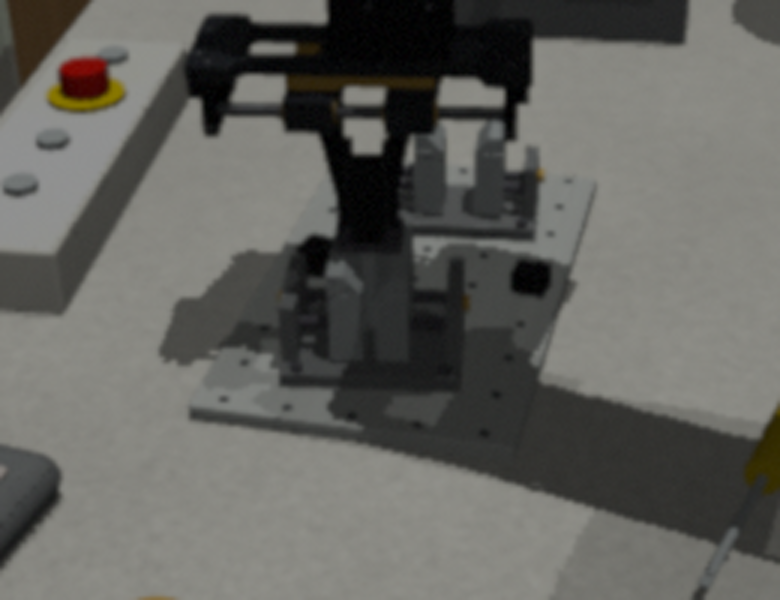

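The crop shows the collar (372,240) just above the jaw tops, with the blade between the jaws. The height puts the blade end near z 22 mm in the guide, so about 50 mm is inside. Releasing and rising.

Request:
move_arm --increments '[{"xyz": [0, 0, 0], "roll": 0, "grip": 25}, {"xyz": [0, 0, 0], "roll": 0, "grip": 35}, {"xyz": [0, 0, 0], "roll": 0, "grip": 60}, {"xyz": [0, 0, 0], "roll": 0, "grip": 60}, {"xyz": [0, 0, 0], "roll": 0, "grip": 60}]'

```text
time_s: 9.7
position: [0.5895, -0.0197, 0.1073]
tcp_rot: [[-0.077, 0.997, 0.002], [0.997, 0.077, -0.0], [-0.001, 0.002, -1.0]]
force: [-0.1, -0.3, -0.2]
opening: 0.469
grasp_force: 0.0
```

Request:
move_arm --increments '[{"xyz": [0, 0, 0], "roll": 0, "grip": 60}, {"xyz": [0, 0, 0], "roll": 0, "grip": 60}, {"xyz": [0, 0, -8], "roll": 0, "grip": 60}, {"xyz": [0, 0, -15], "roll": 0, "grip": 60}, {"xyz": [0, 0, -20], "roll": 0, "grip": 60}]'

```text
time_s: 10.12
position: [0.5874, -0.0193, 0.1492]
tcp_rot: [[-0.077, 0.997, -0.003], [0.997, 0.077, 0.001], [0.001, -0.003, -1.0]]
force: [0.4, 0.2, 1.3]
opening: 0.6
grasp_force: 0.0
```

Request:
move_arm --increments '[{"xyz": [0, 0, -30], "roll": 0, "grip": 60}, {"xyz": [0, 0, -30], "roll": 0, "grip": 60}, {"xyz": [0, 0, -30], "roll": 0, "grip": 60}, {"xyz": [0, 0, -15], "roll": 0, "grip": 60}, {"xyz": [0, 0, 0], "roll": 0, "grip": 60}]'

```text
time_s: 10.53
position: [0.5912, -0.02, 0.2598]
tcp_rot: [[-0.077, 0.997, 0.01], [0.997, 0.077, -0.002], [-0.003, 0.01, -1.0]]
force: [0.5, 0.3, 0.5]
opening: 0.598
grasp_force: 0.0
```

Run:
```python
from h import *
s=bot.read_state(); p=np.array(s["position"]); print(p,s["force"],s["opening"])
K,X,im,d=cap("side"); save("s5",cv2.resize(im[110:310,170:430],(780,600),interpolation=cv2.INTER_CUBIC))
W=cloud(K,X,d)
for r in bot.trace("feeler","side")[:2]:
    P=W[r["mask"]]; P=P[~np.isnan(P[:,0])]; print(r["conf"],len(P),np.median(P,0),np.percentile(P[:,2],98))
for r in bot.spot_in("thin_gauge","side")[:1]: print(r["conf"],(X@np.r_[r["at"],1])[:3])
```

```text
[ 0.59117114 -0.01999566  0.25979612] [0.50521588 0.30973571 0.53478453] 0.5982072183209511
0.9 600 [ 0.58443484 -0.00770623  0.10504175] 0.1441590081557993
0.61 [0.52614714 0.37097111 0.09832774]
```

View pics/s5.png

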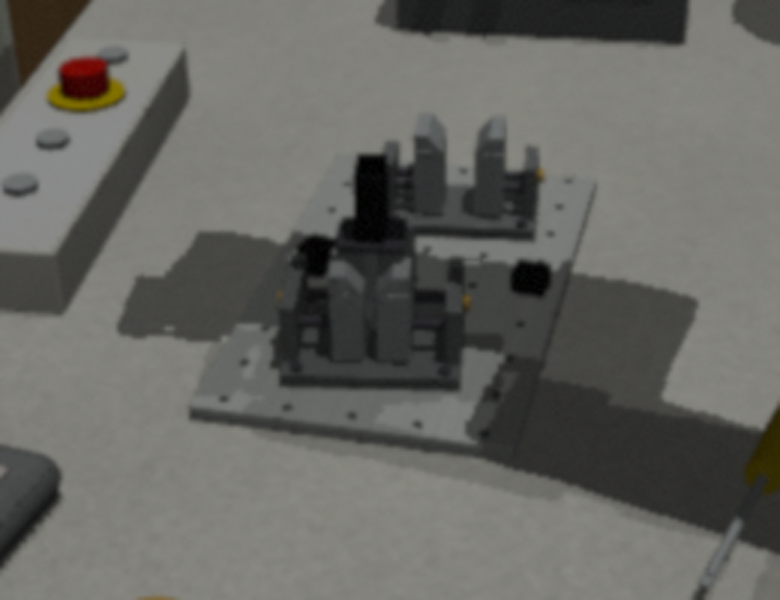

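The feeler stands upright in the narrow guide, with its handle at (372,195) and collar just above the jaws. Its top is at about 0.144 m, as expected for this depth, and the gripper is clear. The knob gauge is still in the rack.

```bash
python3 -c "
from rig import bot
print(bot.hand_in())"
```

```text
the job is handed in; nothing more can be done
None
```

The feeler stands upright in the narrow-gap guide, about 50 mm of its 58 mm blade between the jaws and released; the knob gauge is still in the rack, the wide guide was not used, and the job was handed in at about 11 s.

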